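# Hold the funnel over the storage jar

### The arm

A 7-joint arm with a two-finger parallel gripper is mounted at the origin on a cart in front of the work surface, level with it; the furniture and walls round the work are solid. World frame = base frame: x ahead of the robot, y to its left, z up, the work surface at z = 0. Lengths are in m, angles in degrees, forces in N, time in s.
With the tool pointing down it reaches from about 0.35 to 0.9 m from the base axis. Payload 8.1 kg.
Tool frame: the origin (TCP) lies midway between the tips of the shut fingers; the grasp point (between the pads) lies 19 mm behind it (bot.pinch_z is the distance from the TCP to the grasp point, in m); z points along the fingers, y is the line along which they close (so a half turn about z gives the same grasp; the last joint's range is limited). The gripper opens to 85 mm and grips with 20 to 120 N. Pads are 22 mm wide; open, the fingers measure 114 mm over their backs; the gripper's body (76 mm by 85 mm) begins 54 mm behind the grasp point. The pads swing forward as they close: fully open they stand 13 mm farther back than shut.
Start: joints at [66.773, 24.895, 1.432, 90.138, -0.665, 64.973, -4.303], TCP at [0.186, -0.597, 0.193] pointing down, gripper open.
Joint ranges: [-149.89, 149.89], [-25.12, 119.58], [-72.63, 75.52], [4.76, 147.25], [-75.54, 255.54], [6.69, 114.76], [-157.13, 157.13]. Speed limits (degrees/s): [127.2, 127.2, 172.46, 172.46, 180, 180, 180].

### API

Orientations are given as a 3x3 rotation matrix whose columns are the frame's x, y, z axes.
In Python, from rig import bot, grab_frame, camera_model, order gives the robot as it stands.
- The arm moves only by the tool arm_command, never from a script. Its argument "commands" is a list of rows, each a list of 3 entries, a list of its own where there are three numbers: the shift along the tool's x, y, z in m, then the turn about the tool's z in degrees, then the closure, from 0 (fully open) to 1 (shut). In form: [[[tx, ty, tz], yaw, fingers], ...]. A call has 1 to 12 rows; each row is the pose to reach, as a shift and turn from the pose commanded when the call began, along the tool's axes at that moment; what a row does not reach only later rows make up. A row lasts 1/8 s, in which the tool goes at most 62.5 mm and 10.7 degrees, less where a joint would pass 70% of its speed; a pose out of reach is approached as far as the arm can. A call with a gripper value outside its range is refused whole. The fingers move at their own pace and stop on an object; "newtons" is the grip in N (left out, the last holds). Time passes only in rows, so rows that repeat a pose let the fingers close. It gives the time, the measured TCP pose, the force, the opening and the grip force at its end, in the units of the state.
- bot.get_state(): the state, without advancing time (a new reading comes with each control period).
- grab_frame(name): name is "scene" or "top" or "wrist"; returns (picture, depth): 384x512x3 uint8, red, green, blue; 384x512 float32, m along the optical axis (not along the pixel's ray), 0 where there is no reading.
- camera_model(name): a dict with "fx", "fy", "cx", "cy" (pixels), "R" (3x3) and "t" (3): a world point X has camera coordinates R X + t; the wrist camera has in their place "mount" (4x4, takes a point from camera to tool coordinates, whose origin is the TCP and whose axes are the flange's). Camera axes: x right, y down, z forward; pixel columns grow to the right and rows downward; lengths in m; the calibration is good to about 2 mm. A picture is of the moment at which its call begins: read the wrist's pose just before it. camera_model takes no time and is no camera call.
- order.close_job(): hands the job in; it is judged then, once.
The state is a dict: "clock": time; "qpos": joint angles; "dq": joint speeds; "tau": joint torques, N m; "eef_pos": TCP position; "tcp_rot": TCP orientation; "force": force on the tool from outside, world axes, zero at the start; "moment": the same for the moment, N m; "opening": opening from 0.0 (shut) to 1.0 (fully open); "grasp_force": force on a finger pad.
Only numpy, scipy, OpenCV 4.12 (cv2) and the standard library are available. Lean on these libraries where they do the work, as an engineer would, in place of code of your own. Each camera call takes 0.05 s, during which the arm holds its last target. There are 200 camera calls.

### The job

I want to refill the clip-top storage jar whose lid hangs half open: first push that lid all the way back until it rests against its stop. Then lift the steel funnel by its black handle out of the mug, carry it over the things standing in between without knocking into them, and hold it level over the jar with its spout centred on the open mouth and about a finger's breadth (1 to 2 cm) above the rim, not touching the jar or its lid. Leave the jar standing where it is, and finish while still holding the funnel there, so that I can tip the beans in.

Things in the scene. Friction and masses are not known exactly. Their poses are not given: they have to be found in the camera images.
- jar: the clear glass clip-top jar to be filled, loose, 0.5 to 0.8 kg, 68 mm across the body, rim 98 mm above the worktop; half full, its round lid hanging half open on a hinge. Origin at the centre of its underside, z up; its x axis points from the jar's axis to the hinge (always roughly away from the robot, within 0.5 rad)
- jar_mouth (a point): centre of this jar's open mouth, at rim height (98 mm above the jar's underside); axes as jar. The opening is about 50 mm wide. The lid's hinge line lies 33 mm along +x and 2 mm below this point, along y
- jar_lid (a joint): opening angle of this jar's lid in rad: 0 shut, 1.57 upright, 1.66 fully back at its stop, where it stays by itself. Starts between 0.7 and 1.15. A light friction hinge (0.02 N m): the lid holds roughly where left but may sink slowly. A fingertip pushing its underside or front edge towards the hinge, rising a little as it goes, swings it back
- lid_edge (a point): middle of the lid's free front edge, opposite the hinge and 64 mm from the hinge line. The lid is a glass disc 63 mm across, 5 mm thick, 50 g. Fully back, its inner face stands about 37 mm behind the jar's axis and its top edge 68 mm above the rim
- funnel: wide-neck steel funnel, loose, 0.1 to 0.2 kg, standing in the mug spout down (it may lean about 5 degrees). Origin at the centre of the spout's lower end, z up the funnel's axis, handle towards -x (at the start roughly towards the robot, within 0.6 rad). Spout 29 mm across at its lower end, 35 mm at 50 mm height; cone 100 mm across at 86 mm; rim 104 mm across at 96 mm
- funnel_tip (a point): centre of the lower end of the funnel's spout (same point as funnel), axes as funnel
- funnel_grip (a point): middle of the funnel's black handle, 107 mm out from the funnel's axis towards -x and 90.5 mm above the spout's lower end; the handle is 74 mm long along x, 14 mm wide along y and 18 mm high; the centre of mass lies about 6 mm from the funnel's axis
- mug: the plain handled mug the funnel stands in, loose, 101 mm high, 80 mm across without its handle, which points roughly away from the robot. Origin under its middle, counting its handle; its handle points along -y of this frame
- mug_mouth (a point): centre of the mug's mouth, at rim height (101 mm above the worktop)
- pepper_mill: wooden pepper mill, 58 mm across, 150 mm high, stands between mug and jar; leave alone. Origin under its centre
- spice_jar: glass spice jar with a green cap, 46 mm across, 106 mm high, stands between mug and jar; leave alone. Origin under its centre
- oats_jar: a taller clip-top jar (114 mm high, 70 mm across) with its lid shut, farther back; leave alone. Origin under its centre
- tin: food tin, 75 mm across, 58 mm high, farther back at the left; leave alone. Origin under its centre
Mind the look-alikes: they are no part of the job. What is shaped like the jar but blue is not meant.

How it is judged (in metres and radians):
On the way, in this order (a step that is already met when the one before it is completed fails the run):
1. the half-open lid is pushed back past upright (joint over 1.58 rad) (value of joint jar_lid above 1.58 rad), for 0.2 s.
2. the funnel, held by the fingers, is lifted out of the mug, its spout above the mug's rim (z of funnel_tip in the frame of mug_mouth above 0.005 m and contact force between the fingers and funnel above 1 N), for 0.2 s.
At the end, for the whole second after the job is handed in: The lid is back (over 1.55 rad) and the jar stands upright; the fingers still hold the funnel, at rest and level within 0.15 rad, the centre of its spout within 10 mm of the middle of the jar's mouth and 3 to 30 mm above the rim; it touches neither jar, lid, mug nor the things between (horizontal distance between funnel_tip and jar_mouth below 0.01 m and z of funnel_tip in the frame of jar_mouth between 0.003 and 0.03 m and angle between funnel's own z axis and vertical below 0.15 rad and linear speed of funnel below 0.02 m/s and contact force between the fingers and funnel above 1 N and contact force between funnel and jar below 0.05 N and contact force between funnel and mug below 0.05 N and contact force between funnel and pepper_mill below 0.05 N and contact force between funnel and spice_jar below 0.05 N and value of joint jar_lid above 1.55 rad and angle between jar's own z axis and vertical below 0.05 rad and height (world z) of jar below 0.005 m); the arm keeps its last pose, push and grip.
It fails at once if the pepper mill is knocked over or pushed away (more than 30 mm or 0.3 rad) (distance of pepper_mill from where it was at the start of the episode above 0.03 m or angle between pepper_mill's own z axis and vertical above 0.3 rad).
It fails at once if the spice jar is knocked over or pushed away (more than 30 mm or 0.3 rad) (distance of spice_jar from where it was at the start of the episode above 0.03 m or angle between spice_jar's own z axis and vertical above 0.3 rad).
It fails at once if the closed clip-top jar is knocked over or pushed away (more than 30 mm or 0.3 rad) (distance of oats_jar from where it was at the start of the episode above 0.03 m or angle between oats_jar's own z axis and vertical above 0.3 rad).
It fails at once if the tin is knocked over or pushed away (more than 30 mm or 0.3 rad) (distance of tin from where it was at the start of the episode above 0.03 m or angle between tin's own z axis and vertical above 0.3 rad).
It fails at once if the jar is shoved more than 50 mm or tipped by more than 0.3 rad (distance of jar from where it was at the start of the episode above 0.05 m or angle between jar's own z axis and vertical above 0.3 rad).
It also fails if it takes over 59 s, if anything falls off the work surface, if the arm or the gripper's body presses on something with over 40 N, if the wrist force passes 120 N, or if a joint passes its speed limit or range.

## Working session

There is one attempt and no reset: what is moved stays moved. The work goes in short steps, Python scripts to look and compute and a tool call to move; the robot and the scene stay as the last step left them, time stands still between calls to the robot, and variables do not carry over. Pictures are saved under pics/ and viewed, at most 10 in all, crops included, and the job is handed in when it is done.

Besides the shell and the picture viewer there is one more tool, called after ">>>" as a command line: name --argument value ..., lists and objects as JSON in quotes. arm_command: Moves the arm, as the interface text tells. Its arguments: {"type":"object","properties":{"commands":{"type":"array","items":{"type":"array"}},"newtons":{"type":"number"}},"required":["commands"]}

```bash
mkdir -p pics
cat > h.py <<'E'
import numpy as np, cv2
from rig import bot, grab_frame, camera_model, order
def cloud(n):
    s=bot.get_state(); im,d=grab_frame(n); m=camera_model(n)
    v,u=np.mgrid[:384,:512]
    c=np.stack([(u-m['cx'])/m['fx']*d,(v-m['cy'])/m['fy']*d,d],-1)
    if n=='wrist':
        M=np.array(m['mount']); p=c@M[:3,:3].T+M[:3,3]
        p=p@np.array(s['tcp_rot']).T+np.array(s['eef_pos'])
    else: p=(c-np.array(m['t']))@np.array(m['R'])
    p[d==0]=np.nan
    return im,d,p
def save(n,im): cv2.imwrite('pics/'+n,cv2.cvtColor(im,cv2.COLOR_RGB2BGR))
E
python3 - <<'E'
from h import *
for n in('scene','top'):
    im,d,p=cloud(n); np.savez(n+'.npz',im=im,d=d,p=p); save(n+'0.png',im)
    m=camera_model(n); print(n,-np.array(m['R']).T@np.array(m['t']),m['fx'])
s=bot.get_state(); print(s['eef_pos'],s['tcp_rot'],s['clock'],bot.pinch_z)
E
```

```text
scene [ 0.44871031 -0.28851952  0.85026378] 370.50139026060856
top [0.53742981 0.04605583 0.9310809 ] 361.66210468581596
[ 0.18614344 -0.59610215  0.19259549] [[ 9.54524505e-01  2.98131951e-01 -5.56133491e-04]
 [ 2.98132440e-01 -9.54523579e-01  1.33586056e-03]
 [-1.32579815e-04 -1.44091307e-03 -9.99998953e-01]] 0.1 0.0187
```

View pics/scene0.png

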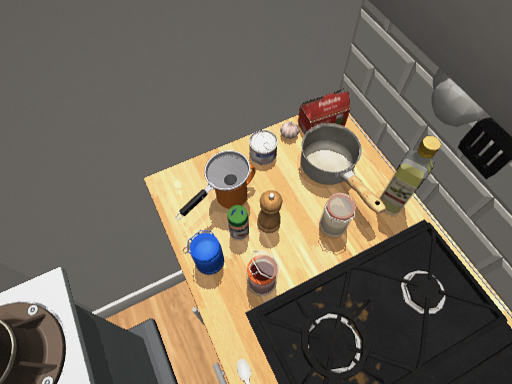

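View pics/top0.png

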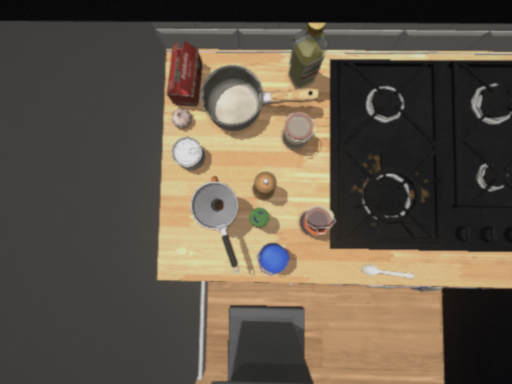

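The jar that fits is at top (318,222) / scene (262,272): clear glass with its lid half open. The look-alikes are the blue jar at top (274,259) and the closed oats jar at top (298,128). I'll confirm with an enlarged crop and measure.

Run:
```python
from h import *
S=np.load('scene.npz');T=np.load('top.npz')
a=cv2.resize(S['im'][225:310,215:310],None,fx=4,fy=4,interpolation=cv2.INTER_CUBIC)
b=cv2.resize(T['im'][190:275,275:370],None,fx=4,fy=4,interpolation=cv2.INTER_CUBIC)
save('jar.png',np.hstack([a,b]))
np.set_printoptions(precision=3,suppress=True)
for nm,(u,v) in dict(jar=(318,222),lid=(318,212),fun_c=(217,205),handle=(228,248),handle_end=(235,263),handle_st=(224,233),mill=(265,183),spice=(260,217),blue=(274,259),tin=(188,150),oats=(298,128),table=(300,265),mugh=(214,180)).items(): print(nm,T['p'][v,u])
# funnel rim & handle from both clouds
for n,Z in(('S',S),('T',T)):
    p=Z['p'].reshape(-1,3);im=Z['im'].reshape(-1,3).astype(int)
    c=T['p'][205,217]
    k=(abs(p[:,0]-c[0])<.25)&(abs(p[:,1]-c[1])<.15)&(p[:,2]>.12)
    q=p[k]; print(n,k.sum(),np.percentile(q[:,2],[5,50,95,100]))
    h=k&(im.max(1)<60); q=p[h]; print('dark',h.sum(),q.mean(0) if h.any() else '',q.min(0),q.max(0))
```

```text
jar [ 0.555 -0.085  0.138]
lid [ 0.578 -0.088  0.12 ]
fun_c [0.595 0.148 0.039]
handle [0.495 0.111 0.127]
handle_end [0.462 0.095 0.124]
handle_st [0.527 0.121 0.122]
mill [0.638 0.032 0.149]
spice [0.565 0.041 0.106]
blue [0.471 0.008 0.103]
tin [0.729 0.222 0.055]
oats [ 0.771 -0.043  0.114]
table [ 0.449 -0.063  0.   ]
mugh [0.65  0.15  0.094]
S 1044 [0.121 0.128 0.14  0.153]
dark 108 [0.488 0.107 0.125] [0.455 0.093 0.12 ] [0.522 0.123 0.131]
T 9611 [0.127 0.8   0.806 0.809]
dark 8562 [0.62  0.071 0.8  ] [ 0.618 -0.002  0.791] [0.622 0.152 0.809]
```

View pics/jar.png

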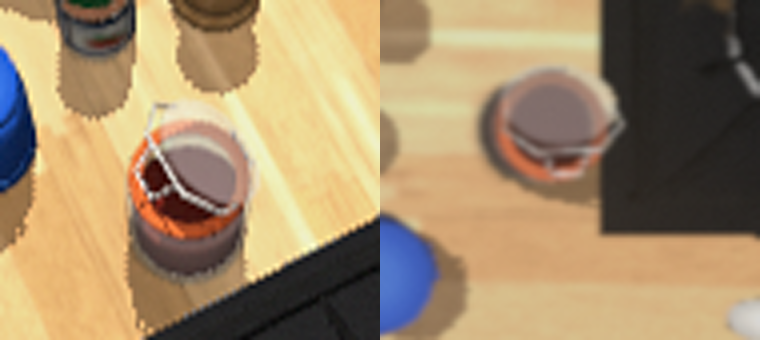

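The crop shows the clear jar with an orange seal ring (scene crop centre about 190,180) and its lid leaning back over the far side, so it is the one meant. Next I'll measure ring, lid plane, funnel rim and tips.

```bash
cat >> h.py <<'E'
np.set_printoptions(precision=3,suppress=True)
def circ(xy):
    A=np.c_[2*xy,np.ones(len(xy))]; s=np.linalg.lstsq(A,(xy**2).sum(1),rcond=None)[0]
    return s[:2],np.sqrt(s[2]+s[:2]@s[:2])
E
python3 - <<'E'
from h import *
for n in('scene','top'):
    Z=np.load(n+'.npz');p=Z['p'].reshape(-1,3);im=Z['im'].reshape(-1,3).astype(int)
    near=(np.hypot(p[:,0]-.56,p[:,1]+.09)<.075)&(p[:,2]<.2)
    o=near&(im[:,0]>170)&(im[:,1]<130)&(im[:,2]<90)&(p[:,2]>.06)
    q=p[o];print(n,'orange',o.sum(),q.mean(0),np.percentile(q[:,2],[5,25,50,75,95]))
    r=q[(abs(q[:,2]-.095)<.006)]
    if len(r)>8: print('  circ',len(r),circ(r[:,:2]),r.min(0),r.max(0))
    l=p[near&(p[:,2]>.106)]
    c=l.mean(0);u,s,vt=np.linalg.svd(l-c)
    nn=vt[2]*np.sign(vt[2][2]);res=(l-c)@nn;k=abs(res-np.median(res))<.004
    l=l[k];c=l.mean(0);vt=np.linalg.svd(l-c)[2];nn=vt[2]*np.sign(vt[2][2])
    print('  lid',len(l),c,nn,'tilt',np.arccos(nn[2]),'az',np.arctan2(-nn[1],-nn[0]),'zmax',l[:,2].max(),l[l[:,2].argmax()],l.min(0),l.max(0))
    b=p[near&(p[:,2]<.09)&(p[:,2]>.02)];
    if len(b)>20: print('  body',len(b),circ(b[:,:2]))
    # funnel rim
    k=(np.hypot(p[:,0]-.6,p[:,1]-.148)<.075)&(p[:,2]>.12)&(p[:,2]<.16);f=p[k]
    c=f.mean(0);
    A=np.c_[f[:,:2],np.ones(len(f))];s=np.linalg.lstsq(A,f[:,2],rcond=None)[0]
    rr=f[:,2]-A@s; print('  rim',len(f),'slopes',s[:2],circ(f[:,:2]),f.min(0),f.max(0),np.std(rr))
    h=(np.hypot(p[:,0]-.49,p[:,1]-.11)<.05)&(p[:,2]>.1)&(p[:,2]<.16)&(im.max(1)<80);h=p[h]
    d=np.linalg.svd(h-h.mean(0))[2][0]; t=(h-h.mean(0))@d;print('  handle',len(h),h.mean(0),d,t.min(),t.max(), h.mean(0)+d*(t.min()+t.max())/2)
    for nm,c,z in(('mill',(.638,.032),.1),('spice',(.565,.041),.09),('blue',(.471,.008),.05),('mug',(.6,.148),.03)):
        k=(np.hypot(*(p[:,:2]-c).T)<.055)&(p[:,2]>z);q=p[k&(p[:,2]<.17)];print('  ',nm,len(q),q.max(0),q.min(0))
E
```

```text
scene orange 78 [ 0.537 -0.093  0.099] [0.097 0.099 0.1   0.1   0.102]
  circ 62 (array([ 0.557, -0.089]), np.float64(0.02732749980440565)) [ 0.528 -0.118  0.095] [ 0.561 -0.061  0.101]
  lid 495 [ 0.566 -0.089  0.129] [0.637 0.039 0.77 ] tilt 0.6920517329165589 az -3.0810230758585972 zmax 0.14840777938952235 [ 0.544 -0.092  0.148] [ 0.542 -0.121  0.106] [ 0.592 -0.055  0.148]
  body 672 (array([ 0.557, -0.119]), np.float64(0.03465741249723159))
  rim 454 slopes [ 0.053 -0.049] (array([0.587, 0.146]), np.float64(0.05076922861946903)) [0.528 0.094 0.12 ] [0.641 0.201 0.139] 0.00447201832805168
  handle 210 [0.487 0.106 0.123] [-0.941 -0.332 -0.069] -0.037784870431879065 0.033540323350631805 [0.489 0.107 0.123]
   mill 449 [0.666 0.057 0.153] [0.584 0.009 0.1  ]
   spice 362 [0.62  0.068 0.128] [0.543 0.023 0.09 ]
   blue 978 [0.505 0.05  0.109] [ 0.435 -0.025  0.05 ]
   mug 1777 [0.655 0.201 0.139] [0.546 0.094 0.03 ]
top orange 45 [ 0.539 -0.074  0.098] [0.095 0.097 0.099 0.1   0.101]
  circ 40 (array([ 0.557, -0.09 ]), np.float64(0.027201721394177755)) [ 0.529 -0.114  0.095] [ 0.553 -0.062  0.101]
  lid 477 [ 0.567 -0.09   0.128] [0.636 0.048 0.771] tilt 0.6910620129051313 az -3.0654630925281015 zmax 0.14824104799269472 [ 0.545 -0.1    0.148] [ 0.54  -0.123  0.106] [ 0.59  -0.059  0.148]
  body 345 (array([ 0.567, -0.112]), np.float64(0.04791716342409684))
  rim 441 slopes [ 0.056 -0.028] (array([0.588, 0.144]), np.float64(0.05033321733717871)) [0.529 0.093 0.12 ] [0.64  0.196 0.138] 0.004505342828405307
  handle 135 [0.489 0.108 0.125] [-0.938 -0.342 -0.064] -0.033383291628176846 0.03402438823007617 [0.489 0.108 0.125]
   mill 403 [0.666 0.054 0.151] [0.583 0.007 0.1  ]
   spice 322 [0.62  0.095 0.133] [0.544 0.021 0.091]
   blue 726 [0.505 0.047 0.108] [ 0.435 -0.026  0.052]
   mug 1606 [0.654 0.196 0.138] [0.547 0.093 0.037]
```

Jar mouth is at (0.557, -0.090), ring z 0.099, lid tilt about 0.7 rad, hinge towards +x at 0.065 rad. The funnel grip is near (0.489, 0.108, 0.12). The sizes agree. I'll move the shut fingers in front of the lid.

>>> arm_command --commands '[[[0.455,-0.386,0.0],13.6,1],[[0.455,-0.386,0.0],13.6,1],[[0.455,-0.386,0.0],13.6,1],[[0.455,-0.386,0.0],13.6,1],[[0.455,-0.386,0.0],13.6,1],[[0.455,-0.386,0.0],13.6,1],[[0.455,-0.386,0.0],13.6,1],[[0.455,-0.386,0.0],13.6,1],[[0.455,-0.386,0.0],13.6,1],[[0.455,-0.386,0.0],13.6,1],[[0.455,-0.386,0.0],13.6,1],[[0.455,-0.386,0.0],13.6,1]]' --newtons 100

```text
clock: 1.6
eef_pos: [0.5049, -0.0934, 0.1929]
tcp_rot: [[0.998, 0.065, -0.001], [0.065, -0.998, -0.001], [-0.001, 0.0, -1.0]]
force: [-0.3, 0.1, -0.6]
opening: 0.001
grasp_force: 0.0
```

>>> arm_command --commands '[[[-0.008,0,0.035],0,1],[[-0.008,0,0.07],0,1],[[-0.008,0,0.075],0,1],[[-0.008,0,0.075],0,1]]'

```text
clock: 2.1
eef_pos: [0.4976, -0.0939, 0.1189]
tcp_rot: [[0.998, 0.064, 0.0], [0.064, -0.998, -0.0], [0.0, 0.0, -1.0]]
force: [0.1, -0.9, 0.4]
opening: -0.003
grasp_force: 0.0
```

Run:
```python
from h import *
im,d,p=cloud('scene'); im2,_,_=cloud('top')
f=lambda i:cv2.resize(i,None,fx=4,fy=4,interpolation=cv2.INTER_CUBIC)
save('pre.png',np.hstack([f(im[215:310,215:310]),f(im2[180:275,275:370])]))
```

```text
(no output)
```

View pics/pre.png

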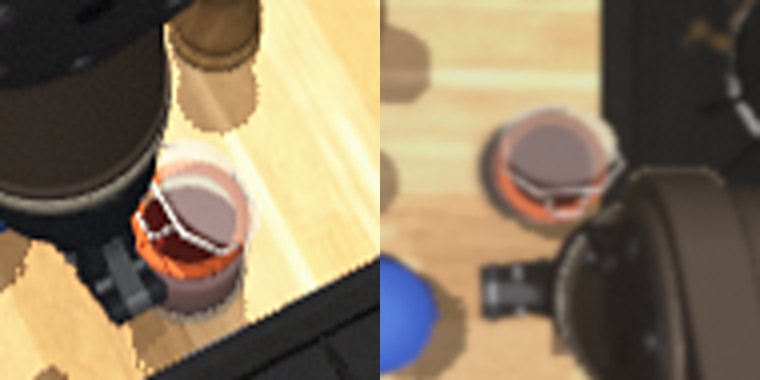

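The shut fingers stand just in front of the jar, clear of it (scene crop 130,280), with the lid still half open. I'll push it back while rising a little.

>>> arm_command --commands '[[[0.012,0,0],0,1],[[0.022,0,0],0,1],[[0.03,0,-0.001],0,1],[[0.038,0,-0.002],0,1],[[0.045,0,-0.004],0,1],[[0.052,0,-0.006],0,1],[[0.058,0,-0.008],0,1],[[0.064,0,-0.01],0,1],[[0.07,0,-0.012],0,1],[[0.076,0,-0.013],0,1],[[0.081,0,-0.014],0,1],[[0.081,0,-0.014],0,1]]'

```text
clock: 3.7
eef_pos: [0.5788, -0.0876, 0.1323]
tcp_rot: [[0.998, 0.065, 0.0], [0.065, -0.998, 0.0], [0.0, -0.0, -1.0]]
force: [-0.2, -0.2, -0.9]
opening: -0.002
grasp_force: 0.0
```

```bash
cat > lid.py <<'E'
from h import *
for n in('scene','top'):
    im,d,p=cloud(n); save(n+'_l.png',im); im=im.reshape(-1,3).astype(int);p=p.reshape(-1,3)
    near=(np.hypot(p[:,0]-.56,p[:,1]+.09)<.075)&(p[:,2]<.2)
    o=near&(im[:,0]>170)&(im[:,1]<130)&(im[:,2]<90)&(abs(p[:,2]-.098)<.008);r=p[o]
    print(n,'ring',len(r),circ(r[:,:2]))
    l=p[near&(p[:,2]>.108)&(p[:,2]<.175)&(p[:,0]>.582)]
    if len(l)>10: print(len(l),l.mean(0),l.min(0),l.max(0))
E
python3 lid.py
```

```text
scene ring 61 (array([ 0.558, -0.089]), np.float64(0.027682688719927212))
49 [ 0.586 -0.096  0.114] [ 0.582 -0.113  0.108] [ 0.589 -0.079  0.119]
top ring 46 (array([ 0.548, -0.082]), np.float64(0.01644492650863575))
```

>>> arm_command --commands '[[[0.004,0,0],0,1],[[0.007,0,0],0,1],[[0.007,0,0],0,1]]'

```text
clock: 4.18
eef_pos: [0.5857, -0.0872, 0.1322]
tcp_rot: [[0.998, 0.065, 0.0], [0.065, -0.998, 0.0], [0.0, -0.0, -1.0]]
force: [-0.2, -0.1, -0.7]
opening: 0.002
grasp_force: 0.0
```

```bash
python3 lid.py
python3 - <<'E'
import cv2,numpy as np
f=lambda i:cv2.resize(i,None,fx=4,fy=4,interpolation=cv2.INTER_CUBIC)
cv2.imwrite('pics/push.png',np.hstack([f(cv2.imread('pics/scene_l.png')[215:310,215:310]),f(cv2.imread('pics/top_l.png')[180:275,275:370])]))
E
```

```text
scene ring 64 (array([ 0.558, -0.089]), np.float64(0.02755303247548987))
64 [ 0.586 -0.09   0.113] [ 0.582 -0.113  0.108] [ 0.59  -0.063  0.118]
top ring 46 (array([ 0.548, -0.081]), np.float64(0.016372555005997044))
```

View pics/push.png

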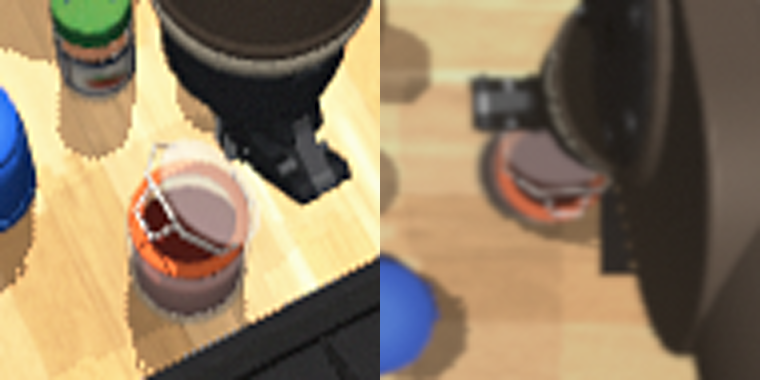

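The lid has not moved: the fingers show up beside and behind it (scene crop 310,180), so the pose does not match the picture. I'll project the TCP into the images to check.

Run:
```python
from h import *
s=bot.get_state();t=np.array(s['eef_pos']);print(t,s['qpos'])
for n in('scene','top'):
    m=camera_model(n);im,d,p=cloud(n)
    for X in(t,[.557,-.09,.098]):
        c=np.array(m['R'])@X+m['t'];u,v=m['fx']*c[0]/c[2]+m['cx'],m['fy']*c[1]/c[2]+m['cy'];print(n,X,u,v,c[2],d[int(v),int(u)])
    if n=='scene':
        for u,v in((290,257),(292,262),(278,252),(296,256)):print(u,v,p[v,u],im[v,u])
    else:
        for u,v in((305,205),(297,205),(316,205)):print(u,v,p[v,u],im[v,u])
m=camera_model('wrist');print(np.array(m['mount']))
```

```text
[ 0.585 -0.087  0.132] [ 11.998  25.792 -12.184  98.455   6.328  56.428 -88.772]
scene [ 0.585 -0.087  0.132] 273.4985616303335 257.43483251015675 0.744487246099764 0.7679571
scene [0.557, -0.09, 0.098] 261.42658110834947 269.90289583036247 0.7672437740599447 0.7226775
290 257 [ 0.585 -0.136  0.263] [41 42 44]
292 262 [ 0.584 -0.144  0.262] [41 42 46]
278 252 [ 0.579 -0.109  0.229] [25 24 25]
296 256 [ 0.594 -0.14   0.267] [76 76 79]
top [ 0.585 -0.087  0.132] 318.64806878261334 208.39417955601417 0.7967207019849913 0.56812197
top [0.557, -0.09, 0.098] 317.3017263050762 221.65381227982022 0.8282480195294262 0.7892506
305 205 [ 0.583 -0.039  0.27 ] [91 90 89]
297 205 [ 0.601 -0.054  0.002] [170 140 107]
316 205 [ 0.58  -0.051  0.32 ] [52 47 40]
[[ 0.    -0.947 -0.322  0.083]
 [ 1.     0.     0.    -0.   ]
 [-0.    -0.322  0.947 -0.181]
 [ 0.     0.     0.     1.   ]]
```

Run:
```python
from h import *
for n in('scene','top','wrist'):
    im,d,p=cloud(n)
    if n=='wrist': save('wr.png',im);continue
    q=p.reshape(-1,3);i=im.reshape(-1,3)
    near=(np.hypot(q[:,0]-.57,q[:,1]+.09)<.07)&(q[:,2]<.25)&(q[:,2]>.103)
    print(n)
    for a in np.arange(.1,.25,.01):
        k=near&(q[:,2]>a)&(q[:,2]<=a+.01)
        if k.any():print(round(a,2),k.sum(),q[k].min(0)[:2],q[k].max(0)[:2],i[k].mean(0))
```

```text
scene
0.1 32 [ 0.532 -0.11 ] [ 0.594 -0.062] [245.281 228.625 196.469]
0.11 94 [ 0.571 -0.117] [ 0.59  -0.058] [229.777 198.245 172.351]
0.12 142 [ 0.559 -0.12 ] [ 0.581 -0.057] [212.606 183.035 164.331]
0.13 175 [ 0.531 -0.121] [ 0.57  -0.055] [195.674 169.4   156.68 ]
0.14 97 [ 0.539 -0.116] [ 0.557 -0.064] [183.711 161.196 151.392]
0.17 5 [ 0.575 -0.093] [ 0.58  -0.081] [114.6 103.4  91.4]
0.18 18 [ 0.575 -0.1  ] [ 0.582 -0.073] [73.611 69.389 62.889]
0.19 13 [ 0.575 -0.098] [ 0.58 -0.08] [69.077 68.846 68.   ]
0.2 9 [ 0.575 -0.1  ] [ 0.581 -0.082] [43.444 43.222 44.444]
0.21 13 [ 0.573 -0.115] [ 0.581 -0.079] [43.077 41.    38.077]
0.22 54 [ 0.575 -0.123] [ 0.591 -0.1  ] [33.296 34.463 34.889]
0.23 21 [ 0.57  -0.129] [ 0.58  -0.094] [27.952 27.81  28.714]
0.24 39 [ 0.57  -0.139] [ 0.586 -0.091] [28.538 28.179 28.282]
top
0.11 8 [ 0.571 -0.07 ] [ 0.576 -0.061] [156.125 124.625 111.75 ]
0.12 71 [ 0.531 -0.091] [ 0.576 -0.06 ] [130.563 108.38  103.113]
0.13 118 [ 0.531 -0.115] [ 0.566 -0.059] [128.314 106.449 101.958]
0.14 59 [ 0.54  -0.112] [ 0.555 -0.069] [119.305  99.475  94.288]
0.22 4 [ 0.572 -0.067] [ 0.574 -0.062] [58.25 50.75 46.75]
0.23 8 [ 0.572 -0.061] [ 0.574 -0.051] [66.    55.875 50.5  ]
0.24 17 [ 0.571 -0.055] [ 0.594 -0.043] [65.471 59.941 54.941]
```

View pics/wr.png

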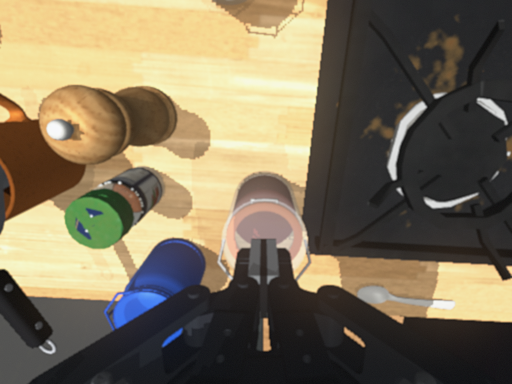

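Run:
```python
from h import *
s=bot.get_state();print(s['eef_pos'],s['opening'],s['clock'])
im,d,p=cloud('wrist');m=camera_model('wrist');M=np.linalg.inv(np.array(m['mount']))
for z in(0,-.02,-.04,-.06):
    c=(M@[0,0,z,1])[:3];print(z,m['fx']*c[0]/c[2]+m['cx'],m['fy']*c[1]/c[2]+m['cy'],c[2])
for v in range(226,300,6):print(v,[list(np.round(p[v,u],3)) for u in(257,268)],d[v,268],im[v,268])
for u,v in((130,150),(115,220),(263,225),(240,205),(285,225),(170,300)):print(u,v,p[v,u])
```

```text
[ 0.585 -0.087  0.132] -0.00192923739732339 4.525
0 263.18052135043774 223.12996740877958 0.19830242679063032
-0.02 263.1976489193058 236.6665907630534 0.1793698168608499
-0.04 263.21881881210385 253.39802926819095 0.1604372069310695
-0.06 263.24565355722603 274.60663396431795 0.1415045970012891
226 [[np.float64(0.577), np.float64(-0.083), np.float64(0.119)], [np.float64(0.577), np.float64(-0.091), np.float64(0.118)]] 0.21431269 [163 139 137]
232 [[np.float64(0.574), np.float64(-0.084), np.float64(0.122)], [np.float64(0.574), np.float64(-0.092), np.float64(0.122)]] 0.21152781 [163 139 138]
238 [[np.float64(0.57), np.float64(-0.084), np.float64(0.125)], [np.float64(0.571), np.float64(-0.092), np.float64(0.125)]] 0.20978278 [138 120 118]
244 [[np.float64(0.596), np.float64(-0.083), np.float64(0.181)], [np.float64(0.596), np.float64(-0.089), np.float64(0.181)]] 0.14926983 [101 101 100]
250 [[np.float64(0.596), np.float64(-0.084), np.float64(0.187)], [np.float64(0.596), np.float64(-0.089), np.float64(0.187)]] 0.14271584 [101 100 100]
256 [[np.float64(0.595), np.float64(-0.084), np.float6
[... 603 characters left out ...]
loat64(0.594), np.float64(-0.089), np.float64(0.209)]] 0.12326077 [142 145 146]
286 [[np.float64(0.597), np.float64(-0.084), np.float64(0.217)], [np.float64(0.591), np.float64(-0.089), np.float64(0.209)]] 0.123582765 [40 34 31]
292 [[np.float64(0.596), np.float64(-0.084), np.float64(0.22)], [np.float64(0.592), np.float64(-0.089), np.float64(0.214)]] 0.11923212 [40 35 32]
298 [[np.float64(0.595), np.float64(-0.084), np.float64(0.222)], [np.float64(0.591), np.float64(-0.089), np.float64(0.217)]] 0.11640239 [37 32 30]
130 150 [0.603 0.057 0.002]
115 220 [0.569 0.026 0.107]
263 225 [ 0.578 -0.088  0.119]
240 205 [ 0.579 -0.068  0.085]
285 225 [ 0.579 -0.104  0.119]
170 300 [ 0.595 -0.053  0.226]
```

The wrist view puts the finger tips at z≈0.178 (row 241). The reported TCP z is 0.132, but it projects to row 223, onto bare lid. So the real tips are about 46 mm behind the stated TCP, and the fingers passed over the lid without touching it. All three cameras agree about the scene, so I'll shift my targets by 46 mm, retreat and push again.

>>> arm_command --commands '[[[-0.045,0,0],0,1],[[-0.088,0,0],0,1],[[-0.088,0,0.03],0,1],[[-0.088,0,0.06],0,1],[[-0.088,0,0.06],0,1]]'

```text
clock: 5.2
eef_pos: [0.496, -0.0929, 0.0709]
tcp_rot: [[0.998, 0.065, -0.004], [0.065, -0.998, 0.0], [-0.004, -0.001, -1.0]]
force: [0.3, 0.4, 1.7]
opening: 0.0
grasp_force: 0.0
```

>>> arm_command --commands '[[[0.012,0,0],0,1],[[0.022,0,0],0,1],[[0.03,0,-0.001],0,1],[[0.038,0,-0.002],0,1],[[0.045,0,-0.004],0,1],[[0.052,0,-0.006],0,1],[[0.058,0,-0.008],0,1],[[0.064,0,-0.01],0,1],[[0.07,0,-0.012],0,1],[[0.076,0,-0.013],0,1],[[0.08,0,-0.014],0,1],[[0.08,0,-0.014],0,1]]'

```text
clock: 6.7
eef_pos: [0.5778, -0.0877, 0.0863]
tcp_rot: [[0.998, 0.065, 0.0], [0.065, -0.998, 0.0], [0.0, 0.0, -1.0]]
force: [-0.1, -0.3, 0.1]
opening: -0.006
grasp_force: 0.0
```

```bash
cat > lid2.py <<'E'
from h import *
for n in('scene','top','wrist'):
    im,d,p=cloud(n); save(n+'_l.png',im)
    q=p.reshape(-1,3);i=im.reshape(-1,3).astype(int)
    o=(np.hypot(q[:,0]-.56,q[:,1]+.09)<.075)&(i[:,0]>150)&(i[:,1]<130)&(i[:,2]<100)&(abs(q[:,2]-.098)<.008)
    print(n,'ring',o.sum(),circ(q[o][:,:2]) if o.sum()>8 else '')
    near=(np.hypot(q[:,0]-.58,q[:,1]+.09)<.07)&(i.min(1)>90)
    for a in np.arange(.11,.19,.01):
        k=near&(q[:,2]>a)&(q[:,2]<=a+.01)
        if k.sum()>3:print(round(a,2),k.sum(),q[k].min(0)[:2],q[k].max(0)[:2])
E
python3 lid2.py
```

```text
scene ring 155 (array([ 0.558, -0.089]), np.float64(0.027630655439921614))
top ring 58 (array([ 0.557, -0.089]), np.float64(0.026710868740147664))
wrist ring 243 (array([ 0.555, -0.09 ]), np.float64(0.027306521132711745))
0.11 591 [ 0.591 -0.117] [ 0.598 -0.059]
0.12 811 [ 0.59  -0.119] [ 0.598 -0.057]
0.13 837 [ 0.587 -0.119] [ 0.597 -0.056]
0.14 1297 [ 0.587 -0.12 ] [ 0.597 -0.054]
0.15 1777 [ 0.584 -0.118] [ 0.595 -0.057]
0.16 721 [ 0.566 -0.109] [ 0.592 -0.066]
0.17 9 [ 0.57  -0.121] [ 0.578 -0.086]
0.18 12 [ 0.586 -0.132] [ 0.592 -0.115]
```

The lid is swinging now, just short of upright, and the jar has not moved. I'll push on to the stop.

>>> arm_command --commands '[[[0.004,0,0],0,1],[[0.008,0,0],0,1],[[0.011,0,-0.001],0,1],[[0.011,0,-0.001],0,1],[[0.011,0,-0.001],0,1]]'

```text
clock: 7.48
eef_pos: [0.5883, -0.0871, 0.0873]
tcp_rot: [[0.998, 0.065, -0.0], [0.065, -0.998, -0.0], [-0.0, 0.0, -1.0]]
force: [-1.5, -0.4, -0.3]
opening: -0.004
grasp_force: 0.7
```

```bash
python3 lid2.py
```

```text
scene ring 185 (array([ 0.56 , -0.089]), np.float64(0.02755410761097201))
top ring 79 (array([ 0.557, -0.089]), np.float64(0.02556965108672428))
wrist ring 411 (array([ 0.559, -0.09 ]), np.float64(0.027636481665532994))
0.11 405 [ 0.597 -0.117] [ 0.603 -0.058]
0.12 570 [ 0.598 -0.118] [ 0.605 -0.056]
0.13 558 [ 0.595 -0.118] [ 0.606 -0.056]
0.14 838 [ 0.597 -0.119] [ 0.607 -0.054]
0.15 1315 [ 0.593 -0.117] [ 0.606 -0.057]
0.16 798 [ 0.576 -0.108] [ 0.606 -0.066]
0.17 12 [ 0.577 -0.124] [ 0.586 -0.086]
0.18 6 [ 0.588 -0.129] [ 0.603 -0.118]
```

The lid is at its stop (1.5 N reaction, inner face about 0.597–0.60) and the jar moved only about 2 mm. I'll retreat and go above the funnel handle.

>>> arm_command --commands '[[[-0.02,0,0],0,1],[[-0.035,0,-0.03],0,1],[[-0.035,0,-0.085],0,1],[[-0.05,-0.02,-0.113],0,0.6],[[-0.078,-0.204,-0.113],-16,0.4],[[-0.078,-0.204,-0.113],-16,0.4],[[-0.078,-0.204,-0.113],-16,0.4],[[-0.078,-0.204,-0.113],-16,0.4],[[-0.078,-0.204,-0.113],-16,0.4],[[-0.078,-0.204,-0.113],-16,0.4],[[-0.078,-0.204,-0.113],-16,0.4]]'

```text
clock: 9.0
eef_pos: [0.4976, 0.1101, 0.2002]
tcp_rot: [[0.942, 0.336, 0.0], [0.336, -0.942, -0.0], [-0.0, 0.0, -1.0]]
force: [0.7, -0.1, -0.2]
opening: 0.605
grasp_force: 0.0
```

Run:
```python
from h import *
s=bot.get_state();R=np.array(s['tcp_rot']);t=np.array(s['eef_pos'])
im,d,p=cloud('wrist');save('w2.png',im);q=p.reshape(-1,3);i=im.reshape(-1,3).astype(int)
h=(np.hypot(q[:,0]-.49,q[:,1]-.11)<.06)&(abs(q[:,2]-.125)<.02)&(i.max(1)<90)
h=q[h];dd=np.linalg.svd(h-h.mean(0))[2][0];tt=(h-h.mean(0))@dd
c=h.mean(0)+dd*(tt.min()+tt.max())/2;print(len(h),c,dd,tt.min(),tt.max(),'z',np.percentile(h[:,2],[5,50,95]))
print('in tool',R.T@(c-t), R.T@dd)
im,d,p=cloud('scene');q=p.reshape(-1,3)
l=q[(np.hypot(q[:,0]-.6,q[:,1]+.088)<.045)&(q[:,2]>.108)&(q[:,2]<.18)]
A=np.c_[l[:,1:],np.ones(len(l))];print('lid',len(l),np.linalg.lstsq(A,l[:,0],rcond=None)[0],l.min(0),l.max(0))
```

```text
968 [0.482 0.107 0.125] [-0.936 -0.343 -0.073] -0.03500718834246482 0.05093608292790053 z [0.122 0.126 0.128]
in tool [-0.016 -0.002  0.075] [-0.997  0.009  0.073]
lid 276 [-0.069 -0.009  0.593] [ 0.583 -0.118  0.108] [ 0.604 -0.054  0.168]
```

View pics/w2.png

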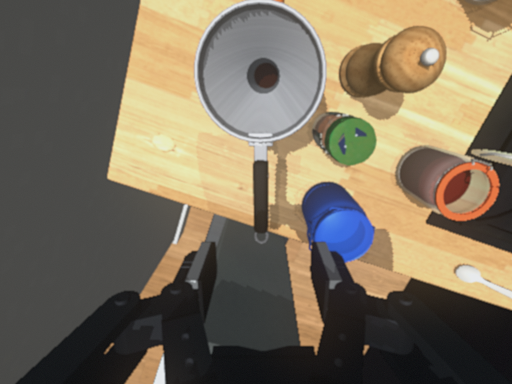

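The wrist view shows the handle (261,200) centred between the open fingers (about 213 and 313), with blue jar and spice jar clear to the right. The jar's lid is standing back at (495,160). I'll descend 0.145 m and grip.

>>> arm_command --commands '[[[0,-0.001,0.05],0,0.4],[[0,-0.001,0.1],0,0.4],[[0,-0.001,0.135],0,0.4],[[0,-0.001,0.145],0,0.4],[[0,-0.001,0.145],0,0.4],[[0,-0.001,0.145],0,0.7],[[0,-0.001,0.145],0,1],[[0,-0.001,0.145],0,1],[[0,-0.001,0.145],0,1],[[0,-0.001,0.145],0,1],[[0,-0.001,0.145],0,1],[[0,-0.001,0.145],0,1]]' --newtons 110

```text
clock: 10.6
eef_pos: [0.4973, 0.1126, 0.0555]
tcp_rot: [[0.941, 0.338, 0.001], [0.338, -0.941, 0.0], [0.001, -0.0, -1.0]]
force: [1.4, 2.6, 5.4]
opening: 0.147
grasp_force: 107.7
```

Gripped (opening 12.5 mm against the 14 mm handle). I'll lift straight up.

>>> arm_command --commands '[[[0,0,-0.008],0,1],[[0,0,-0.018],0,1],[[0,0,-0.03],0,1],[[0,0,-0.045],0,1],[[0,0,-0.06],0,1],[[0,0,-0.075],0,1],[[0,0,-0.09],0,1],[[0,0,-0.105],0,1],[[0,0,-0.12],0,1],[[0,0,-0.135],0,1],[[0,0,-0.145],0,1],[[0,0,-0.145],0,1]]'

```text
clock: 12.1
eef_pos: [0.4974, 0.1125, 0.201]
tcp_rot: [[0.941, 0.338, 0.001], [0.338, -0.941, 0.0], [0.001, 0.0, -1.0]]
force: [-0.3, 0.2, -2.3]
opening: 0.146
grasp_force: 107.2
```

```bash
cat > fun.py <<'E'
from h import *
# funnel rim from a cloud: highest ring around expected centre; tip = centre - .096*axis
s=bot.get_state();R=np.array(s['tcp_rot']);t=np.array(s['eef_pos']);e=t+R@[.10,0,-.065]
for n in('scene','top','wrist'):
    im,d,p=cloud(n);save(n+'_f.png',im);q=p.reshape(-1,3);i=im.reshape(-1,3)
    f=q[(np.hypot(*(q[:,:2]-e[:2]).T)<.075)&(abs(q[:,2]-e[2])<.05)]
    c=e.copy()
    for _ in range(6):  # keep outer rim points, refit plane + circle
        r=np.hypot(*(f[:,:2]-c[:2]).T);g=f[(r>.047)&(r<.056)]
        xy,rad=circ(g[:,:2]);c[:2]=.5*c[:2]+.5*xy
    A=np.c_[g[:,:2]-c[:2],np.ones(len(g))];k=np.ones(len(g),bool)
    for _ in range(4):
        a=np.linalg.lstsq(A[k],g[k][:,2],rcond=None)[0];k=abs(g[:,2]-A@a)<.003
    nn=np.array([-a[0],-a[1],1]);nn/=np.linalg.norm(nn);C=np.array([c[0],c[1],a[2]])
    print(n,len(g),k.sum(),'C',C,'rad',rad,'axis',nn,'tip',C-.096*nn,'pitch,roll in tool',R.T@nn)
print(s['clock'],t,s['grasp_force'],s['opening'],s['force'])
E
python3 fun.py
```

```text
scene 650 278 C [0.589 0.145 0.273] rad 0.05034928329091482 axis [-0.072  0.065  0.995] tip [0.595 0.138 0.177] pitch,roll in tool [-0.044 -0.085 -0.995]
top 464 226 C [0.588 0.143 0.272] rad 0.049967704998321254 axis [-0.072  0.042  0.997] tip [0.595 0.139 0.176] pitch,roll in tool [-0.052 -0.063 -0.997]
wrist 13800 5135 C [0.587 0.145 0.269] rad 0.049407143665729514 axis [-0.043  0.001  0.999] tip [0.591 0.144 0.173] pitch,roll in tool [-0.039 -0.016 -0.999]
12.1 [0.497 0.112 0.201] 107.18079686164856 0.14634919960639708 [-0.301  0.158 -2.267]
```

Funnel held and out of the mug, tip ≈ (0.592, 0.141, 0.175). I'll raise another 15 mm and carry it across above the 0.15 m mill.

>>> arm_command --commands '[[[0,0,-0.015],0,1],[[-0.005,0.01,-0.02],0,1],[[-0.016,0.03,-0.02],0,1],[[-0.03,0.055,-0.02],0,1],[[-0.045,0.083,-0.02],0,1],[[-0.06,0.111,-0.02],0,1],[[-0.075,0.139,-0.02],0,1],[[-0.088,0.165,-0.02],0,1],[[-0.1,0.187,-0.02],0,1],[[-0.107,0.2,-0.02],0,1],[[-0.11,0.205,-0.02],0,1],[[-0.11,0.205,-0.02],0,1]]'

```text
clock: 13.75
eef_pos: [0.4627, -0.1175, 0.2204]
tcp_rot: [[0.941, 0.338, 0.0], [0.338, -0.941, 0.0], [0.0, -0.0, -1.0]]
force: [0.7, 0.5, -1.2]
opening: 0.143
grasp_force: 107.2
```

```bash
python3 fun.py;python3 - <<'E'
import cv2,numpy as np
f=lambda i:cv2.resize(i,None,fx=2.2,fy=2.2,interpolation=cv2.INTER_CUBIC)
cv2.imwrite('pics/over.png',np.hstack([f(cv2.imread('pics/scene_f.png')[170:340,170:350]),f(cv2.imread('pics/top_f.png')[140:310,225:405])]))
E
```

```text
scene 676 320 C [ 0.554 -0.085  0.292] rad 0.05049781567509309 axis [-0.073  0.056  0.996] tip [ 0.561 -0.09   0.197] pitch,roll in tool [-0.05  -0.078 -0.996]
top 720 344 C [ 0.554 -0.085  0.292] rad 0.050204292897667605 axis [-0.065 -0.06   0.996] tip [ 0.56  -0.079  0.196] pitch,roll in tool [-0.081  0.034 -0.996]
wrist 13704 5734 C [ 0.553 -0.084  0.29 ] rad 0.04940898103171365 axis [-0.027  0.009  1.   ] tip [ 0.555 -0.085  0.194] pitch,roll in tool [-0.022 -0.017 -1.   ]
13.75 [ 0.463 -0.117  0.22 ] 107.20205426216125 0.14320960194656032 [ 0.672  0.456 -1.235]
```

View pics/over.png

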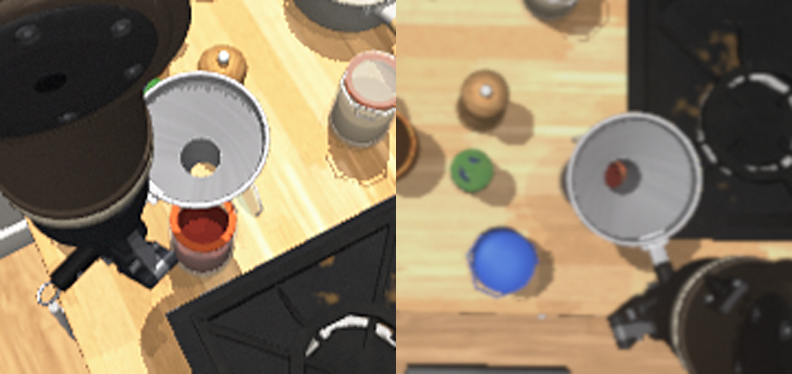

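The carried funnel hangs over the jar (scene crop 205,150; top crop 635,180), with the lid back and mill and spice jar undisturbed. The rim tilt estimates are noisy, so I'll fit the axis to the inner cone points.

```bash
cat > cone.py <<'E'
from h import *
from scipy.optimize import least_squares
s=bot.get_state();R=np.array(s['tcp_rot']);t=np.array(s['eef_pos'])
e=t+R@[.0985,.004,-.065]; tops=[]
for n in('scene','top','wrist'):
    im,d,p=cloud(n);q=p.reshape(-1,3)
    r=np.hypot(*(q[:,:2]-e[:2]).T);rad=(r>.024)&(r<.044)
    f=q[rad&(q[:,2]>e[2]-.04)&(q[:,2]<e[2]+.03)]
    def res(x):  # x: tip xy, axis slopes, height offset; residual normal to the cone
        a=np.array([x[2],x[3],1]);a/=np.linalg.norm(a)
        w=f-np.array([x[0],x[1],e[2]-.0905]);h=w@a;rr=np.linalg.norm(w-np.outer(h,a),axis=1)
        return (rr-.0175-(h-.05-x[4])*.9028)*1000
    o=least_squares(res,[e[0],e[1],0,0,0],loss='soft_l1',x_scale=[.01,.01,.05,.05,.01]);x=o.x
    print(n,len(f),'tip',x[:2],e[2]-.0905+x[4],'slopes',x[2:4],'med|res|mm',np.median(abs(o.fun)))
    i=im.reshape(-1,3).astype(int)
    k=(np.hypot(q[:,0]-.56,q[:,1]+.09)<.05)&(i[:,0]>140)&(i[:,1]<130)&(i[:,2]<100)&(abs(q[:,2]-.098)<.006);g=q[k]
    if k.sum()>15:print('  ring',k.sum(),circ(g[:,:2]))
print(t,s['clock'])
E
python3 cone.py
```

```text
scene 1431 tip [ 0.562 -0.082] 0.20076731202289885 slopes [-0.079 -0.009] med|res|mm 0.6379962546640104
  ring 131 (array([ 0.558, -0.09 ]), np.float64(0.027444757536079657))
top 1393 tip [ 0.561 -0.086] 0.19966821465720222 slopes [-0.07   0.008] med|res|mm 0.7194948235850276
wrist 21736 tip [ 0.559 -0.085] 0.2001439488442924 slopes [-0.068  0.001] med|res|mm 0.5177422910286351
  ring 117 (array([ 0.569, -0.083]), np.float64(0.015219913570270997))
[ 0.463 -0.117  0.22 ] 13.9
```

The fits agree: tip ≈ (0.560, -0.085, 0.196), tilt about 0.07 rad, jar mouth (0.558, -0.090). I'll correct by a few mm and lower 80 mm.

>>> arm_command --commands '[[[-0.003,0.004,0.005],0,1],[[-0.003,0.004,0.015],0,1],[[-0.003,0.004,0.027],0,1],[[-0.003,0.004,0.039],0,1],[[-0.003,0.004,0.051],0,1],[[-0.003,0.004,0.061],0,1],[[-0.003,0.004,0.069],0,1],[[-0.003,0.004,0.075],0,1],[[-0.003,0.004,0.079],0,1],[[-0.003,0.004,0.081],0,1],[[-0.003,0.004,0.081],0,1],[[-0.003,0.004,0.081],0,1]]'

```text
clock: 15.55
eef_pos: [0.4613, -0.1226, 0.1395]
tcp_rot: [[0.941, 0.338, 0.0], [0.338, -0.941, -0.0], [0.0, 0.0, -1.0]]
force: [0.7, 0.9, -2.0]
opening: 0.148
grasp_force: 107.2
```

```bash
python3 cone.py
python3 - <<'E'
from h import *
s=bot.get_state();print(s['force'],s['grasp_force'])
a,_,_=cloud('scene');b,_,p=cloud('top');
q=p.reshape(-1,3);
f=lambda i:cv2.resize(i,None,fx=3,fy=3,interpolation=cv2.INTER_CUBIC)
save('fin.png',np.hstack([f(a[200:320,200:330]),f(b[160:280,260:390])]))
E
```

```text
scene 1109 tip [ 0.561 -0.088] 0.1198796947959577 slopes [-0.079 -0.002] med|res|mm 0.668928450148154
  ring 35 (array([ 0.556, -0.099]), np.float64(0.019872108521319255))
top 1097 tip [ 0.56  -0.091] 0.11894806818307024 slopes [-0.078 -0.002] med|res|mm 0.7558441400464105
wrist 21849 tip [ 0.558 -0.09 ] 0.11937982033622806 slopes [-0.069  0.002] med|res|mm 0.53381216558053
[ 0.461 -0.123  0.14 ] 15.55
[ 0.209  0.227 -1.765] 107.20139265060425
```

View pics/fin.png

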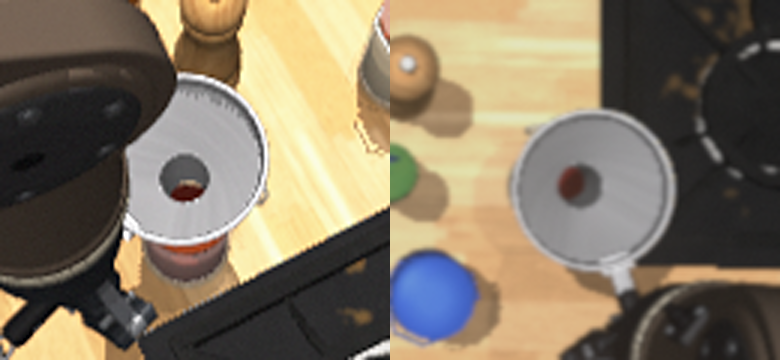

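The funnel sits over the jar, with the jar contents visible through the spout (scene crop 187,180). Its offset is about 2 mm and its height about 17–21 mm, so I'll lower 4 mm, settle and hand in.

>>> arm_command --commands '[[[-0.001,0,0.002],0,1],[[-0.001,0,0.004],0,1],[[-0.001,0,0.004],0,1],[[-0.001,0,0.004],0,1],[[-0.001,0,0.004],0,1]]'

```text
clock: 16.42
eef_pos: [0.4603, -0.1229, 0.1353]
tcp_rot: [[0.941, 0.338, 0.0], [0.338, -0.941, -0.0], [0.0, 0.0, -1.0]]
force: [1.0, -1.1, -0.7]
opening: 0.146
grasp_force: 107.2
```

```bash
python3 -c "
from rig import bot,order
s=bot.get_state();print(s['clock'],s['eef_pos'],s['force'],s['grasp_force'],max(abs(x) for x in s['dq']))
print(order.close_job())"
```

```text
16.425 [ 0.46027958 -0.12290386  0.13533866] [ 1.01023398 -1.10905963 -0.71081426] 107.2016966342926 0.1161703106473852
the job is handed in; nothing more can be done
None
```

The job is handed in at 16.4 s (no verdict came back): the lid is back at its stop and the funnel is held about 1.5 cm above the jar's mouth, within about 2 mm of centre and tilted about 0.07 rad; the first lid push missed because the real fingertips sit about 46 mm behind the stated TCP, and I corrected for that from then on.

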